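# Line up the locking disc and push the bar home

### The job

Lock the leaded panel into its glazing board. With the fingertips, push the black post round until the slot of the red disc lines up with the steel bar (either way round will do), then push the yellow crosshead so that the bar slides through the slot and is fully home against the stop blocks. Do not lift the bar out of its channel, and leave the panel and everything else where it is.

Things in the scene. Friction and masses are not known exactly. Their poses are not given: they have to be found in the camera images.
- board: Heavy fixed board on the table. Origin: on the table under the disc's axis; x is the way the bar is pushed, z up. Grey deck, top at 20 mm, x = -265 to 56 mm (140 mm wide, 72 mm behind x = -108). Then a plywood bed, x = 56 to 340 mm, 276 mm wide, top at 10 mm, edging to 20 mm, with the leaded panel. Along y = 0 a channel: two rails (gap 19 mm, tops at 30 mm, y to +-21.5 mm) from x = -255 mm on.
- disc (a joint): Angle (rad) of the red slotted disc, clockwise seen from above; range -0.4 to pi + 0.4, starts 0.6 to 2.54. The slot lies along the channel (lined up) at 0 and, equally good, at pi. At 0 the black post stands on the board's +y side of the axis, at pi/2 on its +x side (panel side), at pi on its -y side. Light friction, 0.05 N m; it stays where it is left.
- disc_post (a point): Middle of the black upright post on the disc, 29 mm from the axis at right angles to the slot, 60 mm above the table. Post 13 mm across (head 16 mm), from 40 to 78 mm above the table. Pushed sideways it turns the disc.
- disc_axis (a point): Centre of the red disc's top, on its vertical axis, 40 mm above the table. Disc radius 42 mm, from 20 to 40 mm above the table; its slot is 22 mm wide and 20 mm deep, straight across the middle, open above and at both ends.
- bar_stop (a point): Point on the bar's line, 40 mm above the table, level with the rear faces of the two aluminium stop blocks that end the channel (92 mm before the disc's axis). Blocks: board x = -92 to -46 mm, y = +-9.5 to +-29.5 mm, tops 46 mm above the table. Home: the crosshead's front face touches them.
- bar: Loose steel bar in the channel, 16 x 16 mm, about 0.6 kg, slides with a few N. Origin: underside, below the middle of its yellow crosshead; x points to the round nose, 179 mm ahead. Starts at x = -241 to -227 mm of the board, nose just short of the disc, underside 20 mm above the table. Home at board x = -99 mm: crosshead against the stop blocks, nose over the panel's edge.
- bar_push (a point): Middle of the rear face of the yellow crosshead, the place to push: 7 mm behind the bar's origin, 56 mm above the table. Crosshead 14 mm thick, 44 mm wide, from 33 to 74 mm above the table; 5 mm of bar, up to 36 mm above the table, sticks out behind it.
- bar_nose (a point): Tip of the bar's round nose, at mid height, 8 mm above the bar's underside.
- panel: Coloured leaded glass panel, 244 x 232 x 6 mm, lying loose in the plywood bed, top 16 mm above the table, its near edge 60 mm beyond the disc's axis; leave it alone. Origin: centre of the underside.
- wood_block: Pine block 84 x 94 x 30 mm lying on the panel; leave it alone. Origin: centre of the underside.
- lathekin: Flat wooden stick 42 x 153 x 8 mm lying on the panel; leave it alone. Origin: centre of the underside.
- masking_tape: Roll of masking tape, 104 mm across, 25 mm high; bystander. Origin: centre of the underside.
- tea_mug: White mug with dark spots, 82 mm across, 91 mm high, handle; bystander. Origin: centre of the underside.
- running_pliers: Blue-handled pliers lying flat, 90 x 177 x 12 mm; bystander. Origin: centre of the underside.
- solder_spool: Blue spool of solder, 61 mm across, 42 mm high; bystander. Origin: centre of the underside.
- flux_bottle: White bottle with red nozzle, 48 mm across, 125 mm high; bystander. Origin: centre of the underside.

How it is judged (in metres and radians):
On the way, in this order (a step that is already met when the one before it is completed fails the run):
1. the disc's slot is lined up with the bar (within 0.2 rad) while the bar is still short of the disc ((value of joint disc between -0.2 and 0.2 rad or value of joint disc between 2.9416 and 3.3416 rad) and x of bar_nose in the frame of board below -0.036 m), for 0.2 s.
2. the bar has gone through the slot and is home (within 5 mm of the stop blocks) (x of bar in the frame of board above -0.104 m and y of bar in the frame of board between -0.005 and 0.005 m and z of bar in the frame of board below 0.024 m and x of bar_nose in the frame of board above 0.073 m), for 0.2 s.
At the end, for the whole second after the job is handed in: Bar flat in its channel (4 mm in height, 5 mm sideways), through the slot, crosshead within 5 mm of the stop blocks, at rest; disc within 0.2 rad of lined up; panel moved under 10 mm, all other loose things under 25 mm (all of step 2 and (value of joint disc between -0.2 and 0.2 rad or value of joint disc between 2.9416 and 3.3416 rad) and linear speed of bar below 0.01 m/s and distance of panel from where it was at the start of the episode below 0.01 m and distance of each of masking_tape, tea_mug, running_pliers, solder_spool, flux_bottle, wood_block, lathekin from where it was at the start of the episode below 0.025 m); the robot touches nothing.
It fails at once if the bar is lifted (its origin or nose more than 10 mm above where it slides) (z of bar in the frame of board above 0.03 m or z of bar_nose in the frame of board above 0.038 m).
It fails at once if the panel is lifted or shifted by more than 10 mm (distance of panel from where it was at the start of the episode above 0.01 m).
It fails at once if a bystander, the wood block or the lathekin is moved by more than 25 mm (distance of any of masking_tape, tea_mug, running_pliers, solder_spool, flux_bottle, wood_block, lathekin from where it was at the start of the episode above 0.025 m).
It also fails if it takes over 54 s, if anything falls off the work surface, if the arm or the gripper's body presses on something with over 40 N, if the wrist force passes 120 N, or if a joint passes its speed limit or range.

### The arm

A 6-joint arm with a two-finger parallel gripper is mounted at the origin on the work surface; the furniture and walls round the work are solid. World frame = base frame: x ahead of the robot, y to its left, z up, the work surface at z = 0. Lengths are in m, angles in degrees, forces in N, time in s.
With the tool pointing down it reaches from about 0.35 to 0.875 m from the base axis. Payload 4.2 kg.
Tool frame: the origin (TCP) lies midway between the tips of the shut fingers; the grasp point (between the pads) lies 19 mm behind it; z points along the fingers, y is the line along which they close (so a half turn about z gives the same grasp; the last joint's range is limited). The gripper opens to 87 mm and grips with 3 to 60 N. Pads are 19 mm wide; open, the fingers measure 117 mm over their backs; the gripper's body (75 mm by 190 mm) begins 51 mm behind the grasp point.
Start: joints at [82.426, 22.042, 0.453, 0, -68.411, -14.817], TCP at [0.238, 0.578, 0.223] pointing down, gripper open.
Joint ranges: [-179.83, 179.83], [-69.29, 118.12], [-61.27, 80.66], [-181.25, 117.63], [-171.15, -9.14], [-177.46, 177.46]. Speed limits (degrees/s): [159.86, 159.86, 180, 180, 180, 180].

### API

Orientations are given as a 3x3 rotation matrix whose columns are the frame's x, y, z axes.
In Python, from station import sense, capture, finish_job, silhouettes, landmark_of gives the robot as it stands.
- The arm moves only by the tool step_arm, never from a script. Its arguments are lists of equal length, an entry for each row: "linear": the shift along the tool's x, y, z in mm, a list of three; "delta_rot": the turn, a rotation vector about the tool's x, y, z in rad, a list of three; "grip": the finger opening in mm, from 0 to 87. A call has 1 to 10 rows; each row shifts and turns the commanded pose from where the row before left it, along the tool's axes as they then stand; what a row does not reach is not made up. A row lasts 1/8 s, in which the tool goes at most 62.5 mm and 10.7 degrees, less where a joint would pass 70% of its speed; a pose out of reach is approached as far as the arm can. A call with a gripper value outside its range is refused whole. The fingers move at their own pace and stop on an object; the grip force is fixed at half the most. Time passes only in rows, so rows that do not move let the fingers close. It gives the time, the measured TCP pose, the force, the opening and the grip force at its end, in the units of the state.
- sense(): the state, without advancing time (a new reading comes with each control period).
- capture(name): name is "scene" or "top" or "wrist"; returns a dict with "img" (384x512x3 uint8, red, green, blue), "fx", "fy", "cx", "cy" (pixels), "world_to_cam" (4x4, takes a point from world to camera coordinates); the wrist camera has in their place "mount" (4x4, takes a point from camera to tool coordinates, whose origin is the TCP and whose axes are the flange's). Camera axes: x right, y up, looking along -z (the intrinsics and any distortion apply to the point x, -y, -z); pixel columns grow to the right and rows downward; lengths in m; the calibration is good to about 2 mm. A picture is of the moment at which its call begins: read the wrist's pose just before it. There is no depth.
- finish_job(): hands the job in; it is judged then, once.
Trained networks look in the newest picture that a camera, given by its name, has taken for a name from the list of things; names that differ only in an ending like _2 or _b are one class to them, and where a whole thing is asked for, a point or a joint stands for the part that bears it (a point fixed in the world has none). Each returns a list of dicts, best first, with "score" (0 to 1); they miss things now and then, are a little off and sometimes report something else, mostly with a low value. They report only what shows in the picture. A call takes as long as a camera call.
- silhouettes(camera, label): "mask" (384x512 bool, what is visible of it) and "point" ([column, row] in pixels, amid what is visible of it).
- landmark_of(camera, label): "point" ([column, row] in pixels: a listed point, or the origin of a listed thing).
The state is a dict: "time_s": time; "joints": joint angles; "joint_velocities": joint speeds; "effort": joint torques, N m; "tcp_pos": TCP position; "ee_rot": TCP orientation; "wrist_force": force on the tool from outside, world axes, zero at the start; "moment": the same for the moment, N m; "gripper_width": opening from 0.0 (shut) to 1.0 (fully open); "gripper_force": force on a finger pad.
Only numpy, scipy, OpenCV 4.12 (cv2) and the standard library are available. Lean on these libraries where they do the work, as an engineer would, in place of code of your own. Each camera call takes 0.05 s, during which the arm holds its last target. There are 200 camera calls.

## Working session

There is one attempt and no reset: what is moved stays moved. The work goes in short steps, Python scripts to look and compute and a tool call to move; the robot and the scene stay as the last step left them, time stands still between calls to the robot, and variables do not carry over. Pictures are saved under pics/ and viewed, at most 10 in all, crops included, and the job is handed in when it is done.

Besides the shell and the picture viewer there is one more tool, called as name(argument=value, ...), one argument or row to a line, values as JSON. step_arm: Moves the arm, as the interface text tells. Its arguments: {"type":"object","properties":{"linear":{"type":"array"},"delta_rot":{"type":"array"},"grip":{"type":"array"}},"required":["linear","delta_rot","grip"]}

```bash
mkdir -p pics; ls; cat > h.py <<'E'
import numpy as np, cv2
from station import *
def cam(n):
    s=sense(); c=capture(n)
    if 'mount' in c:
        T=np.eye(4);T[:3,:3]=np.array(s['ee_rot']);T[:3,3]=s['tcp_pos']
        c['w2c']=np.linalg.inv(T@np.array(c['mount']))
    else: c['w2c']=np.array(c['world_to_cam'])
    return c
def ray(c,p):
    M=np.linalg.inv(c['w2c']); d=np.array([(p[0]-c['cx'])/c['fx'],-(p[1]-c['cy'])/c['fy'],-1])
    return M[:3,3],M[:3,:3]@d
def atz(c,p,z):
    o,d=ray(c,p); return o+d*(z-o[2])/d[2]
def proj(c,P):
    q=c['w2c']@np.append(P,1); return np.array([c['cx']+c['fx']*q[0]/-q[2], c['cy']-c['fy']*q[1]/-q[2]])
def tri(rs):
    A=0;b=0
    for o,d in rs:
        d=d/np.linalg.norm(d);N=np.eye(3)-np.outer(d,d);A=A+N;b=b+N@o
    return np.linalg.solve(A,b)
E
python3 - <<'E'
from h import *
np.set_printoptions(precision=4,suppress=True)
C={n:cam(n) for n in('scene','top','wrist')}
print({k:v for k,v in C['top'].items() if k not in('img',)}.keys())
for n,c in C.items(): cv2.imwrite(f'pics/{n}0.png',c['img'][:,:,::-1])
H=dict(disc_post=.06,disc_axis=.04,bar_stop=.04,bar_push=.056,bar_nose=.028,bar=.02,board=0,panel=.01,tea_mug=0,flux_bottle=0,masking_tape=0,running_pliers=0,solder_spool=0,wood_block=.016,lathekin=.016)
for l,z in H.items():
    rs=[]
    for n,c in C.items():
        r=landmark_of(n,l)
        if r: 
            r=r[0]; print(l,n,round(r['score'],2),np.array(r['point']),atz(c,r['point'],z)[:2])
            if r['score']>.4: rs.append(ray(c,r['point']))
    if len(rs)>1: print('   tri',tri(rs))
E
python3 -c "
import cv2,numpy as np
a=[cv2.imread(f'pics/{n}0.png') for n in('scene','top')]
cv2.imwrite('pics/ab.png',cv2.resize(np.vstack(a),(800,1200))[:, :][:600]); cv2.imwrite('pics/tt.png',cv2.resize(a[1],(800,600)))"
```

```text
pics
dict_keys(['fx', 'fy', 'cx', 'cy', 'world_to_cam', 'w2c'])
disc_post scene 0.87 [293.1 217.9] [ 0.5193 -0.1055]
disc_post top 0.81 [315.9 206.2] [ 0.5414 -0.1008]
   tri [ 0.5411 -0.0997  0.036 ]
disc_axis scene 0.85 [289.4 211.9] [ 0.5493 -0.0773]
disc_axis top 0.74 [309.7 205.8] [ 0.5451 -0.0827]
   tri [ 0.5437 -0.0812  0.0479]
bar_stop scene 0.65 [264.7 197.3] [0.5612 0.0157]
bar_stop top 0.6 [281.1 204.6] [0.5502 0.0113]
   tri [0.5498 0.0104 0.0528]
bar_push scene 0.89 [225.5 181.2] [0.5427 0.148 ]
bar_push top 0.66 [280.5 204.6] [0.5485 0.0138]
   tri [0.5026 0.0514 0.1548]
bar_nose scene 0.86 [277.8 210.1] [ 0.5467 -0.0395]
bar_nose top 0.87 [291.7 205.2] [ 0.5491 -0.0242]
   tri [ 0.5538 -0.0294  0.0142]
bar scene 0.87 [230.4 188. ] [0.5543 0.1404]
bar top 0.82 [241.6 208.4] [0.5412 0.1426]
   tri [0.5435 0.1382 0.0295]
board scene 0.91 [289.9 220.8] [ 0.5507 -0.0801]
board top 0.66 [307.1 204.8] [ 0.5528 -0.0779]
   tri [ 0.5533 -0.0785 -0.0037]
panel scene 0.97 [343.4 245.7] [ 0.5428 -0.2565]
panel top 0.87 [362.6 203.4] [ 0.5542 -0.2633]
   tri [ 0.5516 -0.2597  0.00
[... 176 characters left out ...]
.2237]
masking_tape scene 0.7 [175.3 172.6] [0.5314 0.355 ]
masking_tape top 0.85 [171.5 215.2] [0.523  0.3808]
   tri [ 0.5323  0.3743 -0.0114]
running_pliers scene 0.73 [144.2 205.2] [0.3647 0.3396]
running_pliers top 0.83 [181.1 260.6] [0.3709 0.3463]
   tri [ 0.3707  0.3484 -0.0106]
solder_spool scene 0.74 [186.5 153. ] [0.631  0.3884]
solder_spool top 0.82 [165.9 184.9] [0.6269 0.4017]
   tri [ 0.6321  0.3984 -0.0059]
wood_block scene 0.79 [357.2 266. ] [ 0.496  -0.3169]
wood_block top 0.98 [379.4 219.6] [ 0.4986 -0.3155]
   tri [ 0.4989 -0.3164  0.0121]
lathekin scene 0.78 [363.5 235.5] [ 0.6016 -0.291 ]
lathekin top 0.83 [372.6 191.4] [ 0.5936 -0.2971]
   tri [ 0.5916 -0.2936  0.0287]
```

View pics/tt.png

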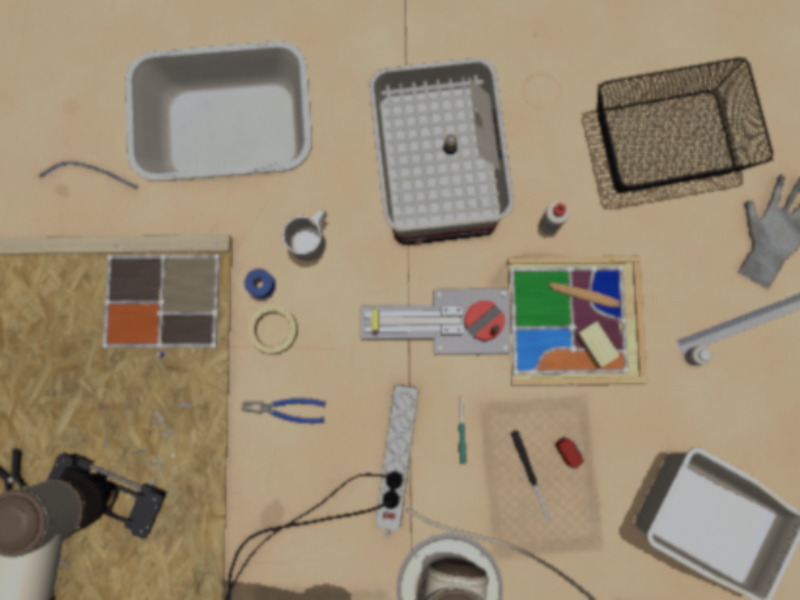

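View pics/ab.png

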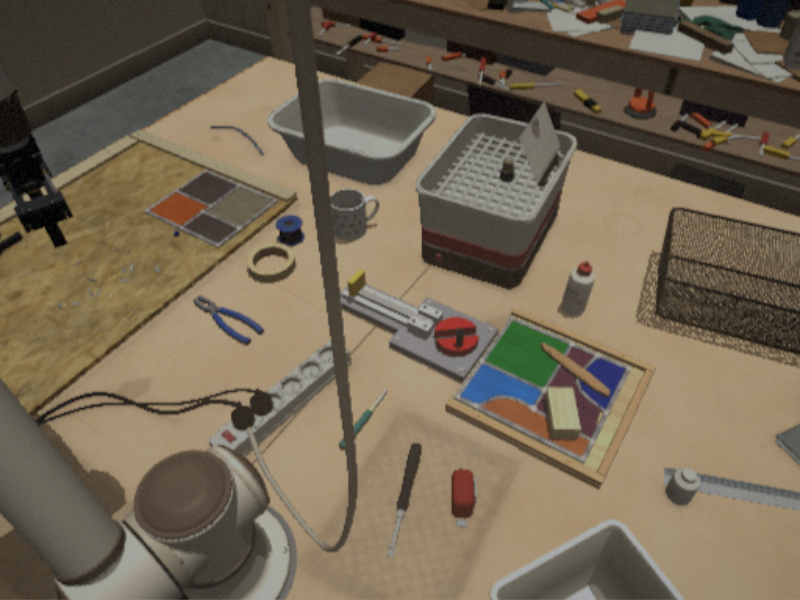

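The top view (800 px wide) shows the disc at about (485,320) with its post at about (494,330), lower right, so the disc angle is roughly 2.3 rad. The crosshead is at (375,320) and the panel is on the right. The scene view agrees, with the disc at (457,337) and the crosshead at (355,282). Next I'll move closer for a wrist view.

```bash
python3 - <<'E'
from h import *
np.set_printoptions(precision=4,suppress=True)
s=sense();print(s['time_s'],s['tcp_pos'],np.array(s['ee_rot']));c=capture('wrist');print(np.array(c['mount']),c['fx'],c['cx'])
R=np.array(s['ee_rot'])
for t in([.50,.03,.24],[.50,-.05,.24]): print(R.T@(np.array(t)-s['tcp_pos'])*1000)
E
```

```text
2.4 [0.238  0.5779 0.2225] [[ 0.9246 -0.3809 -0.    ]
 [-0.3809 -0.9246 -0.0001]
 [ 0.      0.0001 -1.    ]]
[[ 0.0003  0.9654  0.2607  0.0716]
 [ 1.     -0.0003 -0.     -0.0001]
 [ 0.0001  0.2607 -0.9654 -0.1624]
 [ 0.      0.      0.      1.    ]] 293.83028338324283 250.8582209694829
[450.9012 406.773  -17.4341]
[481.3731 480.7423 -17.4284]
```

step_arm(
  linear=[
    [20, 16, -1],
    [36, 30, -2],
    [40, 33, -2],
    [40, 33, -2],
    [40, 33, -2],
    [40, 33, -2],
    [40, 33, -2],
    [40, 33, -2],
    [40, 33, -1],
    [40, 33, -1],
  ],
  delta_rot=[
    [0, 0, 0],
    [0, 0, 0],
    [0, 0, 0],
    [0, 0, 0],
    [0, 0, 0],
    [0, 0, 0],
    [0, 0, 0],
    [0, 0, 0],
    [0, 0, 0],
    [0, 0, 0],
  ],
  grip=[0, 0, 0, 0, 0, 0, 0, 0, 0, 0],
)

```text
time_s: 3.7
tcp_pos: [0.4683, 0.1465, 0.24]
ee_rot: [[0.925, -0.381, 0.001], [-0.381, -0.925, 0.001], [0.001, -0.001, -1.0]]
wrist_force: [-0.1, 1.2, 0.7]
gripper_width: 0.015
gripper_force: 0.0
```

step_arm(
  linear=[
    [40, 33, 0],
    [40, 33, 0],
    [35, 26, 0],
    [18, 14, 0],
    [0, 0, 0],
    [0, 0, 0],
    [0, 0, 0],
    [0, 0, 0],
    [0, 0, 0],
  ],
  delta_rot=[
    [0, 0, 0],
    [0, 0, 0],
    [0, 0, 0],
    [0, 0, 0],
    [0, 0, -0.13],
    [0, 0, -0.13],
    [0, 0, -0.131],
    [0, 0, 0],
    [0, 0, 0],
  ],
  grip=[0, 0, 0, 0, 0, 0, 0, 0, 0],
)

```text
time_s: 4.82
tcp_pos: [0.5502, -0.0006, 0.2396]
ee_rot: [[1.0, -0.002, 0.0], [-0.002, -1.0, -0.0], [0.0, 0.0, -1.0]]
wrist_force: [0.1, -0.2, -0.6]
gripper_width: 0.006
gripper_force: 0.0
```

```bash
cat > m.py <<'E'
from h import *
import sys
np.set_printoptions(precision=4,suppress=True)
s=sense();print(s['time_s'],s['tcp_pos'],np.array(s['ee_rot'])[:2].ravel(),s['wrist_force'])
c=cam('wrist');i=c['img'][:,:,::-1];cv2.imwrite(f'pics/{sys.argv[1]}.png',cv2.resize(i,(800,600),interpolation=cv2.INTER_CUBIC))
for l,z in dict(disc_post=.06,disc_axis=.04,bar_stop=.04,bar_push=.056,bar_nose=.028,bar=.02,panel=.01).items():
    for r in landmark_of('wrist',l)[:1]: print(l,round(r['score'],2),np.array(r['point']),atz(c,r['point'],z)[:2])
E
python3 m.py w1
```

```text
4.825 [ 0.5502 -0.0006  0.2396] [ 1.     -0.0016  0.     -0.0016 -1.     -0.    ] [ 0.0656 -0.1771 -0.6461]
disc_post 0.76 [338.2 194.4] [ 0.5299 -0.1059]
disc_axis 0.86 [314.  173.8] [ 0.5513 -0.0798]
bar_stop 0.69 [241.5 172.2] [0.5534 0.011 ]
bar_push 0.7 [310.8 169.4] [ 0.5597 -0.0722]
bar_nose 0.73 [275.9 171.4] [ 0.5521 -0.033 ]
bar 0.64 [140.2 171.7] [0.5505 0.1452]
panel 0.55 [447.1 170.5] [ 0.5497 -0.2659]
```

View pics/w1.png

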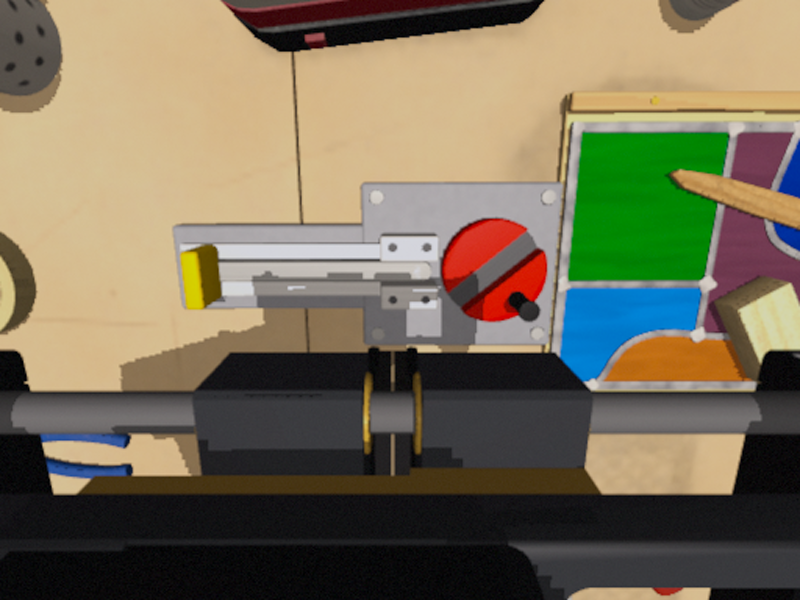

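The wrist view (800 px) shows the disc centre at (494,269), its slot running from (460,300) to (530,245), and the post head at (528,308). The angle is therefore about 2.48 rad. The crosshead is at (200,277) and the bar lies along image row 270. I'll come down beyond the post on the panel side and push it toward world +y, aiming for pi.

step_arm(
  linear=[
    [-6, 30, 0],
    [-10, 54, 0],
    [-10, 54, 0],
    [0, 0, 30],
    [0, 0, 50],
    [0, 0, 50],
    [0, 0, 40],
    [0, 0, 20],
    [0, 0, 0],
    [0, 0, 0],
  ],
  delta_rot=[
    [0, 0, 0],
    [0, 0, 0],
    [0, 0, 0],
    [0, 0, 0],
    [0, 0, 0],
    [0, 0, 0],
    [0, 0, 0],
    [0, 0, 0],
    [0, 0, 0],
    [0, 0, 0],
  ],
  grip=[0, 0, 0, 0, 0, 0, 0, 0, 0, 0],
)

```text
time_s: 6.48
tcp_pos: [0.5252, -0.1387, 0.0505]
ee_rot: [[1.0, 0.001, 0.002], [0.001, -1.0, -0.0], [0.002, 0.0, -1.0]]
wrist_force: [-0.5, 0.5, 0.4]
gripper_width: 0.003
gripper_force: 0.0
```

```bash
python3 m.py w2
```

```text
6.475 [ 0.5252 -0.1387  0.0505] [ 1.      0.0005  0.0019  0.0005 -1.     -0.0003] [-0.5125  0.4781  0.3509]
disc_axis 0.58 [155.9 192.6] [ 0.5515 -0.081 ]
bar_stop 0.66 [  6.3 190. ] [0.5531 0.0097]
bar_nose 0.88 [ 85.7 187.6] [ 0.5517 -0.0318]
panel 0.86 [429.1 185.1] [ 0.5494 -0.2652]
```

View pics/w2.png

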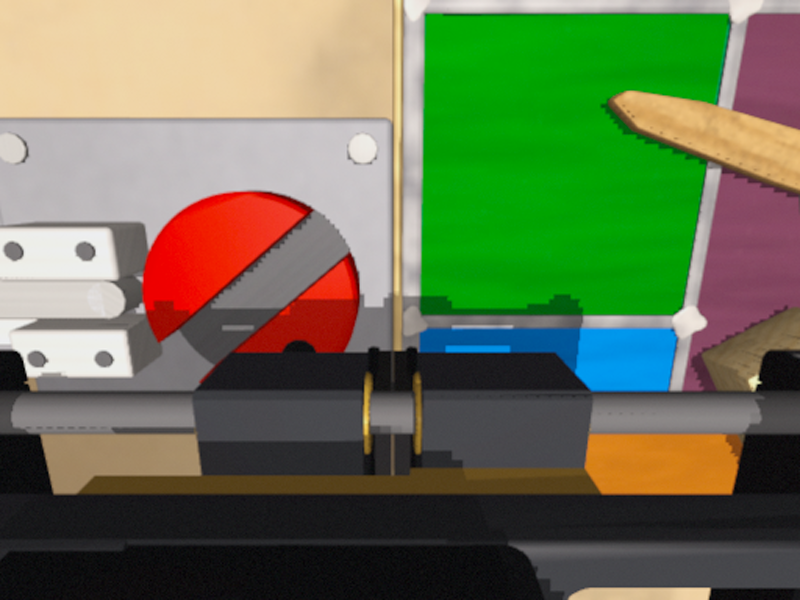

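The disc centre is at (251,285), the slot is still at about 38°, and the post foot at (300,348) is just inside the fingers. I'll push in +y.

step_arm(
  linear=[
    [0, -8, 0],
    [0, -8, 0],
    [0, -8, 0],
    [0, -6, 0],
    [0, -4, 0],
    [0, 0, 0],
    [0, 0, 0],
  ],
  delta_rot=[
    [0, 0, 0],
    [0, 0, 0],
    [0, 0, 0],
    [0, 0, 0],
    [0, 0, 0],
    [0, 0, 0],
    [0, 0, 0],
  ],
  grip=[0, 0, 0, 0, 0, 0, 0],
)

```text
time_s: 7.75
tcp_pos: [0.5246, -0.1044, 0.0496]
ee_rot: [[1.0, 0.0, 0.001], [0.0, -1.0, 0.0], [0.001, -0.0, -1.0]]
wrist_force: [-0.4, -0.7, 0.3]
gripper_width: 0.005
gripper_force: 0.5
```

```bash
python3 m.py w3
```

```text
7.75 [ 0.5246 -0.1044  0.0496] [ 1.      0.0005  0.0007  0.0005 -1.      0.0001] [-0.393  -0.6974  0.3306]
disc_axis 0.81 [214.  192.7] [ 0.5511 -0.0822]
bar_stop 0.95 [ 64.2 192.2] [0.5513 0.0085]
bar_nose 0.61 [141.  186.7] [ 0.5519 -0.0337]
panel 0.85 [479.2 185.2] [ 0.5489 -0.2656]
```

View pics/w3.png

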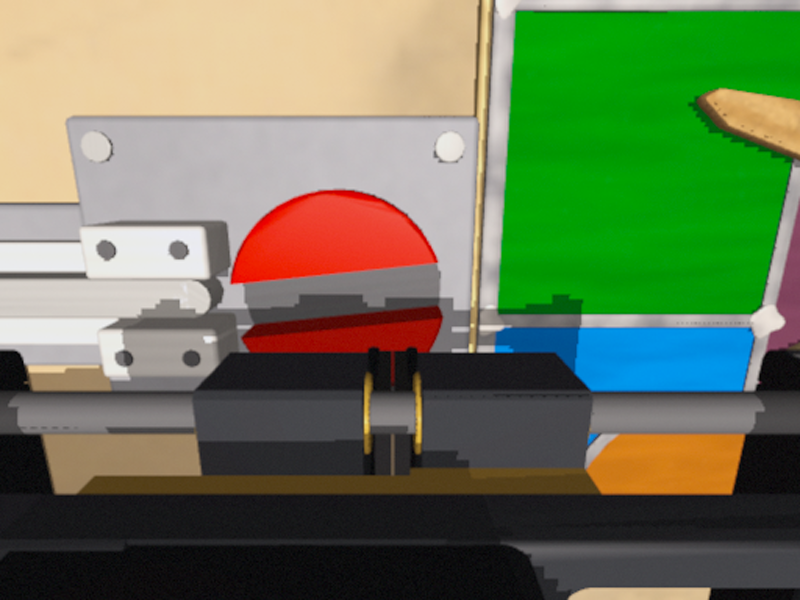

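The slot edge runs from (232,284) to (438,263), which leaves about 0.1 rad to go. I'll push 3 mm more, back off, rise, and move behind the crosshead at y about 0.19.

step_arm(
  linear=[
    [0, -2, 0],
    [0, -1, 0],
    [0, 0, 0],
    [0, 0, 0],
    [0, 8, 0],
    [0, 10, 0],
    [0, 0, -40],
    [0, 0, -50],
    [0, 0, -40],
    [0, 0, -30],
  ],
  delta_rot=[
    [0, 0, 0],
    [0, 0, 0],
    [0, 0, 0],
    [0, 0, 0],
    [0, 0, 0],
    [0, 0, 0],
    [0, 0, 0],
    [0, 0, 0],
    [0, 0, 0],
    [0, 0, 0],
  ],
  grip=[0, 0, 0, 0, 0, 0, 0, 0, 0, 0],
)

```text
time_s: 9.4
tcp_pos: [0.5248, -0.1202, 0.2118]
ee_rot: [[1.0, -0.0, 0.003], [-0.0, -1.0, 0.0], [0.003, -0.0, -1.0]]
wrist_force: [0.7, 0.2, 0.0]
gripper_width: 0.006
gripper_force: 0.0
```

step_arm(
  linear=[
    [5, -40, -20],
    [10, -60, 0],
    [11, -60, 0],
    [0, -40, 0],
    [0, 0, 0],
    [0, 0, 0],
  ],
  delta_rot=[
    [0, 0, 0],
    [0, 0, 0],
    [0, 0, 0],
    [0, 0, 0],
    [0, 0, 0],
    [0, 0, 0],
  ],
  grip=[0, 0, 0, 0, 0, 0],
)

```text
time_s: 10.15
tcp_pos: [0.5502, 0.0798, 0.2294]
ee_rot: [[1.0, 0.0, -0.0], [0.0, -1.0, -0.0], [-0.0, 0.0, -1.0]]
wrist_force: [-0.6, -0.0, 1.2]
gripper_width: 0.007
gripper_force: 0.0
```

```bash
python3 m.py w4
```

```text
10.15 [0.5502 0.0798 0.2294] [ 1.      0.     -0.0002  0.     -1.     -0.0001] [-0.6411 -0.0303  1.1808]
disc_post 0.75 [391.1 198.7] [ 0.5275 -0.0849]
disc_axis 0.81 [382.5 176.5] [ 0.55   -0.0808]
bar_stop 0.88 [309.5 174.1] [0.5529 0.0084]
bar_push 0.86 [190.1 176.9] [0.5527 0.1505]
bar_nose 0.8 [341.6 174. ] [ 0.5507 -0.0345]
bar 0.8 [201.3 173.8] [0.5494 0.1435]
panel 0.66 [190.2 177.5] [0.5424 0.1601]
```

View pics/w4.png

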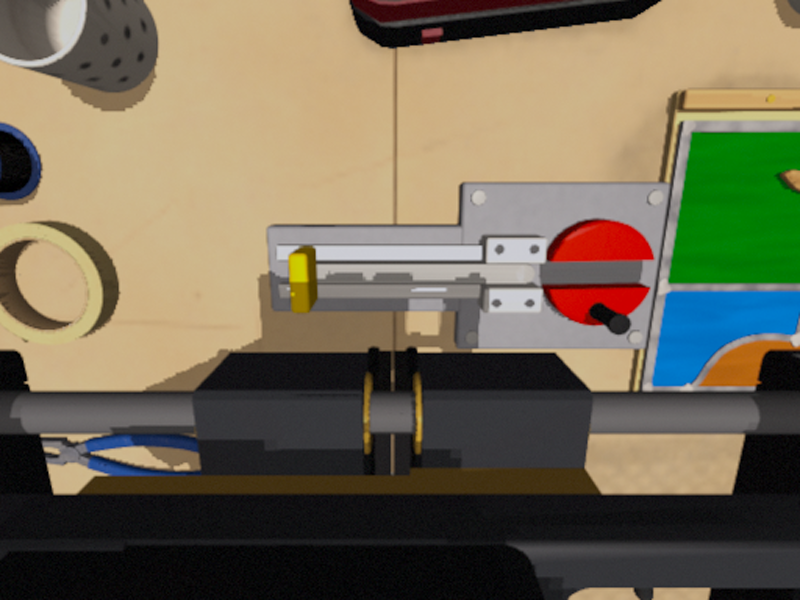

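The slot now lies along row 271 in line with the bar, and the crosshead is at (302,280), with its rear face at y ≈ 0.150. I'll descend behind it and push.

step_arm(
  linear=[
    [1, -40, 0],
    [0, -42, 0],
    [0, -22, 0],
    [0, 0, 30],
    [0, 0, 50],
    [0, 0, 50],
    [0, 0, 35],
    [0, 0, 13],
    [0, 0, 0],
    [0, 0, 0],
  ],
  delta_rot=[
    [0, 0, 0],
    [0, 0, 0],
    [0, 0, 0],
    [0, 0, 0],
    [0, 0, 0],
    [0, 0, 0],
    [0, 0, 0],
    [0, 0, 0],
    [0, 0, 0],
    [0, 0, 0],
  ],
  grip=[0, 0, 0, 0, 0, 0, 0, 0, 0, 0],
)

```text
time_s: 11.8
tcp_pos: [0.5524, 0.1849, 0.0533]
ee_rot: [[1.0, 0.0, 0.003], [0.0, -1.0, 0.002], [0.003, -0.002, -1.0]]
wrist_force: [-0.4, -0.3, 0.9]
gripper_width: 0.005
gripper_force: 0.0
```

step_arm(
  linear=[
    [0, 6, 0],
    [0, 8, 0],
    [0, 9, 0],
    [0, 10, 0],
    [0, 10, 0],
    [0, 10, 0],
    [0, 10, 0],
    [0, 10, 0],
    [0, 0, 0],
  ],
  delta_rot=[
    [0, 0, 0],
    [0, 0, 0],
    [0, 0, 0],
    [0, 0, 0],
    [0, 0, 0],
    [0, 0, 0],
    [0, 0, 0],
    [0, 0, 0],
    [0, 0, 0],
  ],
  grip=[0, 0, 0, 0, 0, 0, 0, 0, 0],
)

```text
time_s: 12.92
tcp_pos: [0.5511, 0.1102, 0.0517]
ee_rot: [[1.0, -0.001, -0.0], [-0.001, -1.0, -0.001], [-0.0, 0.001, -1.0]]
wrist_force: [0.3, 0.7, 0.1]
gripper_width: 0.005
gripper_force: 0.3
```

```bash
python3 m.py w5
```

```text
12.925 [0.5511 0.1102 0.0517] [ 1.     -0.0005 -0.0003 -0.0005 -1.     -0.0008] [0.2986 0.6569 0.0979]
bar_stop 0.84 [410.9 233. ] [0.5505 0.0082]
bar 0.61 [276.2 220.1] [0.552  0.0923]
```

View pics/w5.png

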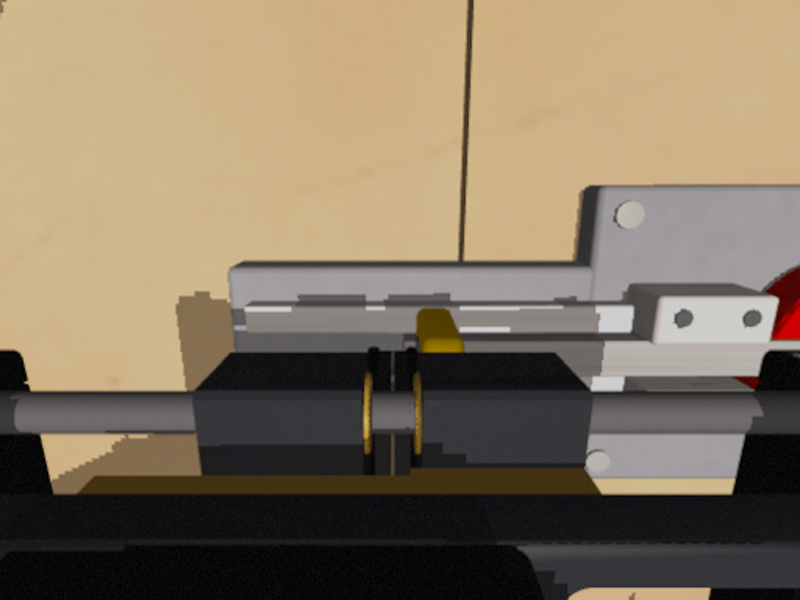

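The bar is sliding freely, with the crosshead at (440,330) just ahead of the fingers. I'll continue, slowing toward the stop.

step_arm(
  linear=[
    [0, 6, 0],
    [0, 8, 0],
    [0, 10, 0],
    [0, 10, 0],
    [0, 10, 0],
    [0, 10, 0],
    [0, 8, 0],
    [0, 4, 0],
    [0, 0, 0],
  ],
  delta_rot=[
    [0, 0, 0],
    [0, 0, 0],
    [0, 0, 0],
    [0, 0, 0],
    [0, 0, 0],
    [0, 0, 0],
    [0, 0, 0],
    [0, 0, 0],
    [0, 0, 0],
  ],
  grip=[0, 0, 0, 0, 0, 0, 0, 0, 0],
)

```text
time_s: 14.45
tcp_pos: [0.5511, 0.0446, 0.0517]
ee_rot: [[1.0, 0.0, -0.001], [0.0, -1.0, -0.001], [-0.001, 0.001, -1.0]]
wrist_force: [0.2, 0.4, 0.5]
gripper_width: 0.009
gripper_force: 0.0
```

step_arm(
  linear=[
    [0, 2, 0],
    [0, 2, 0],
    [0, 2, 0],
    [0, 0, 0],
  ],
  delta_rot=[
    [0, 0, 0],
    [0, 0, 0],
    [0, 0, 0],
    [0, 0, 0],
  ],
  grip=[0, 0, 0, 0],
)

```text
time_s: 14.95
tcp_pos: [0.5515, 0.0394, 0.0517]
ee_rot: [[1.0, 0.0, 0.001], [0.0, -1.0, 0.0], [0.001, -0.0, -1.0]]
wrist_force: [0.6, 3.4, -0.2]
gripper_width: 0.004
gripper_force: 1.8
```

step_arm(
  linear=[
    [0, 1, 0],
    [0, 1, 0],
    [0, 1, 0],
    [0, 0, 0],
  ],
  delta_rot=[
    [0, 0, 0],
    [0, 0, 0],
    [0, 0, 0],
    [0, 0, 0],
  ],
  grip=[0, 0, 0, 0],
)

```text
time_s: 15.45
tcp_pos: [0.5513, 0.0363, 0.0517]
ee_rot: [[1.0, 0.0, 0.0], [0.0, -1.0, 0.0], [0.0, -0.0, -1.0]]
wrist_force: [-0.4, 4.3, 1.3]
gripper_width: 0.007
gripper_force: 2.2
```

step_arm(
  linear=[
    [0, 1, 0],
    [0, 1, 0],
    [0, 0, 0],
  ],
  delta_rot=[
    [0, 0, 0],
    [0, 0, 0],
    [0, 0, 0],
  ],
  grip=[0, 0, 0],
)

```text
time_s: 15.82
tcp_pos: [0.5513, 0.0343, 0.0516]
ee_rot: [[1.0, 0.0, 0.0], [0.0, -1.0, -0.0], [0.0, 0.0, -1.0]]
wrist_force: [-0.2, 4.7, 1.1]
gripper_width: 0.005
gripper_force: 2.3
```

step_arm(
  linear=[
    [0, 1, 0],
    [0, 1, 0],
    [0, 0, 0],
  ],
  delta_rot=[
    [0, 0, 0],
    [0, 0, 0],
    [0, 0, 0],
  ],
  grip=[0, 0, 0],
)

```text
time_s: 16.2
tcp_pos: [0.5513, 0.0325, 0.0517]
ee_rot: [[1.0, 0.0, 0.0], [0.0, -1.0, 0.0], [0.0, -0.0, -1.0]]
wrist_force: [-0.1, 5.4, 1.7]
gripper_width: 0.007
gripper_force: 2.8
```

step_arm(
  linear=[
    [0, 1, 0],
    [0, 1, 0],
    [0, 0, 0],
  ],
  delta_rot=[
    [0, 0, 0],
    [0, 0, 0],
    [0, 0, 0],
  ],
  grip=[0, 0, 0],
)

```text
time_s: 16.58
tcp_pos: [0.5514, 0.0323, 0.0517]
ee_rot: [[1.0, 0.0, 0.001], [0.0, -1.0, 0.003], [0.001, -0.003, -1.0]]
wrist_force: [-1.4, 12.0, 1.6]
gripper_width: 0.003
gripper_force: 6.4
```

The arm stopped advancing at y = 0.0323 and the force rose to 12 N, so the bar is home. I'll back off, rise and check.

step_arm(
  linear=[
    [0, -6, 0],
    [0, -14, 0],
    [0, 0, -40],
    [0, 0, -60],
    [0, 0, -60],
    [0, 0, -20],
    [0, 0, 0],
    [0, 0, 0],
  ],
  delta_rot=[
    [0, 0, 0],
    [0, 0, 0],
    [0, 0, 0],
    [0, 0, 0],
    [0, 0, 0],
    [0, 0, 0],
    [0, 0, 0],
    [0, 0, 0],
  ],
  grip=[0, 0, 0, 0, 0, 0, 0, 0],
)

```text
time_s: 17.58
tcp_pos: [0.55, 0.0501, 0.2297]
ee_rot: [[1.0, -0.0, -0.004], [-0.0, -1.0, -0.001], [-0.004, 0.001, -1.0]]
wrist_force: [-0.2, 0.1, -0.3]
gripper_width: 0.009
gripper_force: 0.0
```

```bash
python3 m.py w6
```

```text
17.575 [0.55   0.0501 0.2297] [ 1.     -0.0002 -0.0037 -0.0002 -1.     -0.001 ] [-0.242   0.1241 -0.3135]
disc_post 0.8 [364.1 200.7] [ 0.5242 -0.0836]
disc_axis 0.82 [357.3 174.3] [ 0.5518 -0.0799]
bar_stop 0.8 [283.4 177.4] [0.5479 0.01  ]
bar_push 0.65 [274.9 174. ] [0.5553 0.0219]
bar_nose 0.59 [419.  175.9] [ 0.5473 -0.1624]
bar 0.87 [277.7 172.6] [0.55   0.0153]
panel 0.95 [488.7 174. ] [ 0.5462 -0.2648]
```

View pics/w6.png

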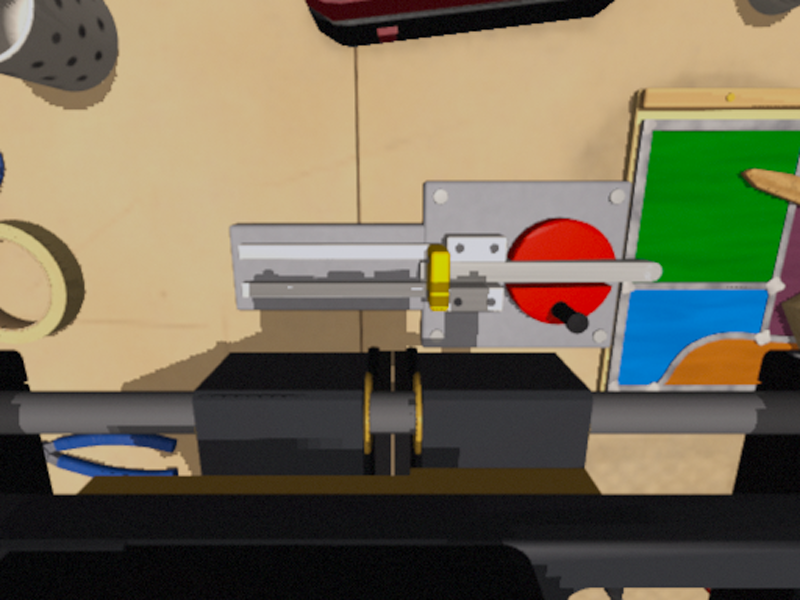

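The crosshead at (438,278) sits against the stop blocks at about 447. The bar runs through the slot, its nose at (655,271) over the panel's edge, and the arm is clear.

```bash
python3 -c "from station import *;print(finish_job())"
```

```text
the job is handed in; nothing more can be done
None
```

The job is handed in: the disc's slot is lined up at pi, the bar is through it and home against the stop blocks, and the panel and bystanders look undisturbed in the last picture; the hand-in returned no verdict.

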